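# Sort reels, pens and tool case into the bench trays

## Task

Tidy the loose things on the bench into the three trays: both reels go in the grey tray, stacked flat with the large blue one at the bottom and the smaller white one (wound with red) centred on top of it; both felt pens go in the green tray, each lying on its floor along the tray's length (not on top of one another); and the black tool case lies flat on the floor of the red tray. Leave the yellow tape measure and the little black tub where they stand, and let go of everything.

Things in the scene. Friction and masses are not known exactly. Their poses are not given: they have to be found in the camera images.
- grey_tray: shallow open rectangular tray of grey plastic with a small white label blank on one short wall; fixed, does not move. 190 long (its x axis) x 130 wide (its y axis) x 24 high over the rim, walls and floor 3 thick, so 184 x 124 inside with the floor 3 mm above the tabletop. Origin: centre of its underside, on the tabletop; z up. For the wire reels.
- green_tray: shallow open rectangular tray of green plastic with a small white label blank on one short wall; fixed, does not move. 190 long (its x axis) x 130 wide (its y axis) x 24 high over the rim, walls and floor 3 thick, so 184 x 124 inside with the floor 3 mm above the tabletop. Origin: centre of its underside, on the tabletop; z up. For the felt pens.
- red_tray: shallow open rectangular tray of red plastic with a small white label blank on one short wall; fixed, does not move. 190 long (its x axis) x 130 wide (its y axis) x 24 high over the rim, walls and floor 3 thick, so 184 x 124 inside with the floor 3 mm above the tabletop. Origin: centre of its underside, on the tabletop; z up. For the tool case.
- blue_reel_mid (a point): the larger reel: blue plastic with a round pale patch on top, a disc 62 across and 12 high, lying flat, solid (no open hole), flat on top. Point: its centre, half-way up; z up.
- red_reel_mid (a point): the smaller reel: white flanges (white seen from above) with red wound between them, a disc 50 across and 10 high, lying flat, solid. Point: its centre, half-way up; z up.
- red_felt_pen_mid (a point): felt pen with red barrel and black cap, lying down: 145 long (its y axis), 16 wide, 17 high. Point: its centre, half-way up. It does not roll by itself (one half is flat-sided).
- black_felt_pen_mid (a point): all-black felt pen, lying down: 135 long (its y axis), 12 wide, 14 high. Point: its centre, half-way up. It does not roll by itself (one half is flat-sided).
- tool_case_mid (a point): slim black tool case, a closed flat box 76 long (its y axis), 40 wide (its x axis), 18 high, lying flat. Point: its centre, half-way up; z up.
- measure_mid (a point): bystander: yellow pocket tape measure, 61 x 72 x 31 high, loose; to be left alone. Point: its centre, half-way up; z up.
- tub_mid (a point): bystander: little black tub with a grey lid, 34 across, 37 high, loose, standing; to be left alone. Point: its centre, half-way up; z up.
There are look-alikes about, which are no part of the job. Leave any brown or turquoise look-alike of the part that bears red_reel_mid alone.

How it is judged (in metres and radians):
At the end, for the whole second after the job is handed in: Blue reel flat on the floor of the grey tray; red reel flat on top of it, centres within 13 mm; both felt pens lying on the floor of the green tray within 0.4 rad of its length and within 30 mm of its middle lengthwise; tool case flat on the floor of the red tray; everything released and at rest (x of blue_reel_mid in the frame of grey_tray between -0.064 and 0.064 m and y of blue_reel_mid in the frame of grey_tray between -0.034 and 0.034 m and z of blue_reel_mid in the frame of grey_tray between 0.005 and 0.013 m and linear speed of each of blue_reel, red_reel, red_felt_pen, black_felt_pen, tool_case below 0.02 m/s and x of red_reel_mid in the frame of grey_tray between -0.07 and 0.07 m and y of red_reel_mid in the frame of grey_tray between -0.045 and 0.045 m and z of red_reel_mid in the frame of grey_tray between 0.016 and 0.0245 m and angle between each of blue_reel_mid, red_reel_mid, tool_case_mid's own z axis and vertical below 0.12 rad and horizontal distance between red_reel_mid and blue_reel_mid below 0.013 m and x of red_felt_pen_mid in the frame of green_tray between -0.03 and 0.03 m and y of red_felt_pen_mid in the frame of green_tray between -0.06 and 0.06 m and z of red_felt_pen_mid in the frame of green_tray between 0.006 and 0.0165 m and x of black_felt_pen_mid in the frame of green_tray between -0.03 and 0.03 m and y of black_felt_pen_mid in the frame of green_tray between -0.06 and 0.06 m and z of black_felt_pen_mid in the frame of green_tray between 0.005 and 0.0155 m and angle between the y axis of each of red_felt_pen_mid, black_felt_pen_mid and the x axis of green_tray, either way round below 0.4 rad and x of tool_case_mid in the frame of red_tray between -0.078 and 0.078 m and y of tool_case_mid in the frame of red_tray between -0.046 and 0.046 m and z of tool_case_mid in the frame of red_tray between 0.007 and 0.0165 m); the robot touches nothing.
It fails at once if the tape measure is pushed more than 30 mm from its place or tipped over (distance of measure_mid from where it was at the start of the episode above 0.03 m or angle between measure_mid's own z axis and vertical above 0.6 rad).
It fails at once if the tub is pushed more than 30 mm from its place or tipped over (distance of tub_mid from where it was at the start of the episode above 0.03 m or angle between tub_mid's own z axis and vertical above 0.6 rad).
It also fails if it takes over 128 s, if anything falls off the work surface, if the arm or the gripper's body presses on something with over 40 N, if the wrist force passes 120 N, or if a joint passes its speed limit or range.

## Robot

A 7-joint arm with a two-finger parallel gripper is mounted at the origin on a cart in front of the work surface, level with it; the furniture and walls round the work are solid. World frame = base frame: x ahead of the robot, y to its left, z up, the work surface at z = 0. Lengths are in m, angles in degrees, forces in N, time in s.
With the tool pointing down it reaches from about 0.425 to 0.875 m from the base axis. Payload 4.7 kg.
Tool frame: the origin (TCP) lies on the centre line of the jaws, within the pads' length; the fingertips stand 8 mm ahead of it and the grasp point (between the pads) lies 11 mm behind it; z points along the fingers, y is the direction in which the jaws open and shut (so a half turn about z gives the same grasp; the last joint's range is limited). The gripper opens to 87 mm and grips with 3 to 60 N. Pads are 19 mm wide; open, the fingers measure 117 mm over their backs; the gripper's body (75 mm by 190 mm) begins 51 mm behind the grasp point.
Start: joints at [-69.609, 18.392, -4.016, 83.108, 1.295, 78.541, -3.26], TCP at [0.218, 0.612, 0.209] pointing down, gripper open.
Joint ranges: [-163.93, 163.93], [-17.29, 119.83], [-79.2, 71.16], [3.27, 140.29], [-89.18, 269.18], [5.43, 117.66], [-154.24, 154.24]. Speed limits (degrees/s): [147.25, 147.25, 180, 180, 180, 180, 180].

## Interface

Orientations are given as [roll, pitch, yaw] about the fixed x, y, z axes, in that order (R = Rz(yaw) Ry(pitch) Rx(roll)).
In Python, from cell import env gives the robot as it stands. The module is installed in compiled form; this text tells all that it offers.
- The arm moves only by the tool move_arm, never from a script. Its argument "steps" is a list of rows, each a list of 2 entries, a list of its own where there are three numbers: the shift along the tool's x, y, z in m, then the turn about the tool's z in rad. A call has 1 to 20 rows; each row is the pose to reach, as a shift and turn from the pose commanded when the call began, along the tool's axes at that moment; what a row does not reach only later rows make up. A row lasts 1/8 s, in which the tool goes at most 62.5 mm and 10.7 degrees, less where a joint would pass 70% of its speed; a pose out of reach is approached as far as the arm can. A call with a gripper value outside its range is refused whole. "hand" is the closure, from -1 (fully open) to 1 (shut), set as the call begins (left out, the last holds). The fingers move at their own pace and stop on an object; "squeeze" is the grip in N (left out, the last holds). Time passes only in rows, so rows that repeat a pose let the fingers close. It gives the time, the measured TCP pose, the force and the opening at its end, in the units of the state.
- env.get_obs(): the state, without advancing time (a new reading comes with each control period).
- env.read_camera(name): name is "scene" or "top" or "wrist"; returns (picture, depth): 384x512x3 uint8, red, green, blue; 384x512 float32, m along the optical axis (not along the pixel's ray), 0 where there is no reading.
- env.calibration(name): a dict with "intrinsics" (3x3 intrinsics, pixels), "position" and "orientation" of the camera in the world; the wrist camera has in their place "mount" (4x4, takes a point from camera to tool coordinates, whose origin is the TCP and whose axes are the flange's). Camera axes: x right, y up, looking along -z (the intrinsics and any distortion apply to the point x, -y, -z); pixel columns grow to the right and rows downward; lengths in m; the calibration is good to about 2 mm. A picture is of the moment at which its call begins: read the wrist's pose just before it. calibration takes no time and is no camera call.
- env.sign_off(): hands the job in, once; it reports no verdict.
Trained networks look in the newest picture that a camera, given by its name, has taken for a name from the list of things; names that differ only in an ending like _2 or _b are one class to them, and where a whole thing is asked for, a point or a joint stands for the part that bears it (a point fixed in the world has none). Each returns a list of dicts, best first, with "conf" (0 to 1); they miss things now and then, are a little off and sometimes report something else, mostly with a low value. They report only what shows in the picture. A call takes as long as a camera call. They do not tell look-alikes from the thing itself.
- env.cut_out(camera, query): "region" (384x512 bool, what is visible of it) and "uv" ([column, row] in pixels, amid what is visible of it).
The state is a dict: "time_s": time; "qpos": joint angles; "joint_velocities": joint speeds; "effort": joint torques, N m; "tool_pos": TCP position; "tool_rot": TCP orientation; "force": force on the tool from outside, world axes, zero at the start; "wrist_torque": the same for the moment, N m; "grip_width": finger opening in m.
Only numpy, scipy, OpenCV 4.12 (cv2) and the standard library are available. Lean on these libraries where they do the work, as an engineer would, in place of code of your own. Each camera call takes 0.05 s, during which the arm holds its last target. There are 200 camera calls.

## Working session

There is one attempt and no reset: what is moved stays moved. The work goes in short steps, Python scripts to look and compute and a tool call to move; the robot and the scene stay as the last step left them, time stands still between calls to the robot, and variables do not carry over. Pictures are saved under pics/ and viewed, about 12 in all and at most 16, crops included, and the job is handed in when it is done.

Besides the shell and the picture viewer there is one more tool, called after "Call:" by a JSON object that holds its "fn" and its "kwargs". move_arm: Moves the arm, as the interface text tells. Its arguments: {"type":"object","properties":{"steps":{"type":"array"},"hand":{"type":"number"},"squeeze":{"type":"number"}},"required":["steps"]}

```bash
mkdir -p pics; cat > h.py <<'E'
import numpy as np, cv2
from scipy.spatial.transform import Rotation as R
from cell import env
def pose(cam):
    c=env.calibration(cam); K=np.array(c["intrinsics"])
    if "mount" in c:
        o=env.get_obs(); M=np.eye(4); M[:3,:3]=R.from_euler("xyz",o["tool_rot"],degrees=True).as_matrix(); M[:3,3]=o["tool_pos"]
        return K,M@np.array(c["mount"])
    return K,c
def save(n,im): cv2.imwrite(f"pics/{n}.png",cv2.cvtColor(im,cv2.COLOR_RGB2BGR))
E
python3 - <<'E'
from h import *
print(env.get_obs())
for n in("scene","top","wrist"): print(n,env.calibration(n))
a,d=env.read_camera("top"); save("top0",cv2.resize(a,(800,600)))
b,d2=env.read_camera("scene"); save("scene0",cv2.resize(b,(800,600)))
np.savez("t0",a=a,d=d,b=b,d2=d2)
for q in["grey_tray","green_tray","red_tray","blue_reel_mid","red_reel_mid","red_felt_pen_mid","black_felt_pen_mid","tool_case_mid","measure_mid","tub_mid"]:
    for r in env.cut_out("top",q): print(q,round(r["conf"],2),np.round(r["uv"]),r["region"].sum())
E
```

```text
{'time_s': 0.0, 'qpos': array([-69.6088385 ,  18.43890926,  -4.01560036,  83.17672536,
         1.29571003,  78.54067554,  -3.25913375]), 'joint_velocities': array([ 0.02341674,  0.04359911,  0.03606841,  0.06047448, -0.0269172 ,
        0.02031863,  0.00413225]), 'effort': array([-2.96772059e-04, -4.91269076e+01, -4.03943919e-01, -3.12532103e+01,
       -6.37527765e-02,  4.36415698e-02,  1.59732731e-04]), 'tool_pos': array([0.21771906, 0.61182135, 0.20784729]), 'tool_rot': array([-1.79888976e+02,  6.52549926e-03,  1.60419708e+02]), 'force': array([-0.03216374,  0.96226672,  0.22300398]), 'wrist_torque': array([ 0.03047439, -0.009269  ,  0.0401768 ]), 'grip_width': 0.08686650503470955}
scene {'intrinsics': array([[375.23881853,   0.        , 257.59888484],
       [  0.        , 375.23881853, 196.19580804],
       [  0.        ,   0.        ,   1.        ]]), 'position': array([-0.25831254,  0.53039169,  0.55178635]), 'orientation': array([  60.69830091,    1.11999939, -124.89284144])}
top {'intrinsics': array([[497.08633896,   0.        , 252.42110866],
       [  0.        , 497.0863
[... 509 characters left out ...]
3, -3.15039295e-04,
         4.03506781e-04],
       [ 1.26384118e-04,  2.98859911e-01, -9.54296986e-01,
        -1.75177186e-01],
       [ 0.00000000e+00,  0.00000000e+00,  0.00000000e+00,
         1.00000000e+00]])}
grey_tray 0.8 [316. 163.] 2812
green_tray 0.55 [253. 165.] 2772
red_tray 0.76 [187. 169.] 2832
blue_reel_mid 0.66 [379. 171.] 339
blue_reel_mid 0.61 [254. 167.] 2862
blue_reel_mid 0.49 [253. 224.] 330
red_reel_mid 0.75 [123. 181.] 216
red_reel_mid 0.64 [151. 167.] 215
red_reel_mid 0.46 [154. 200.] 226
red_reel_mid 0.33 [316. 246.] 359
red_felt_pen_mid 0.81 [124. 219.] 221
black_felt_pen_mid 0.62 [385. 217.] 113
tool_case_mid 0.54 [253. 223.] 303
measure_mid 0.64 [313. 242.] 385
```

View pics/top0.png

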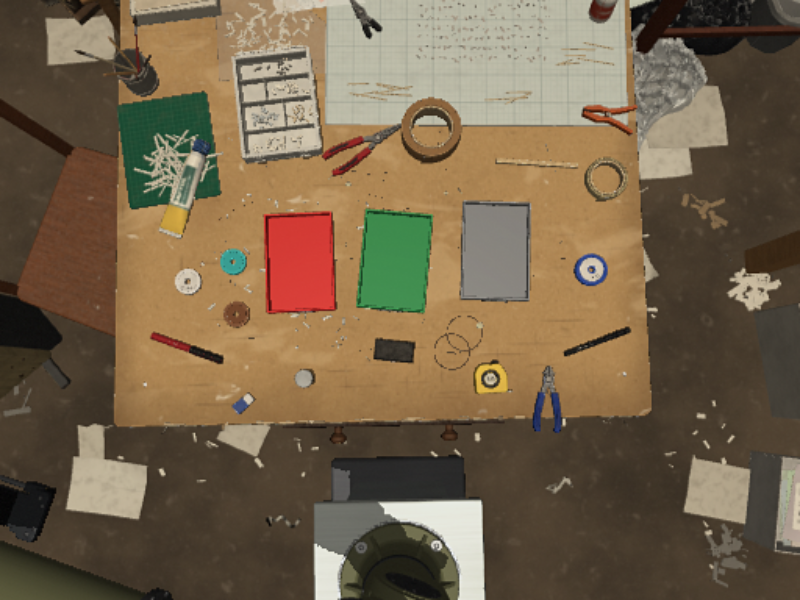

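View pics/scene0.png

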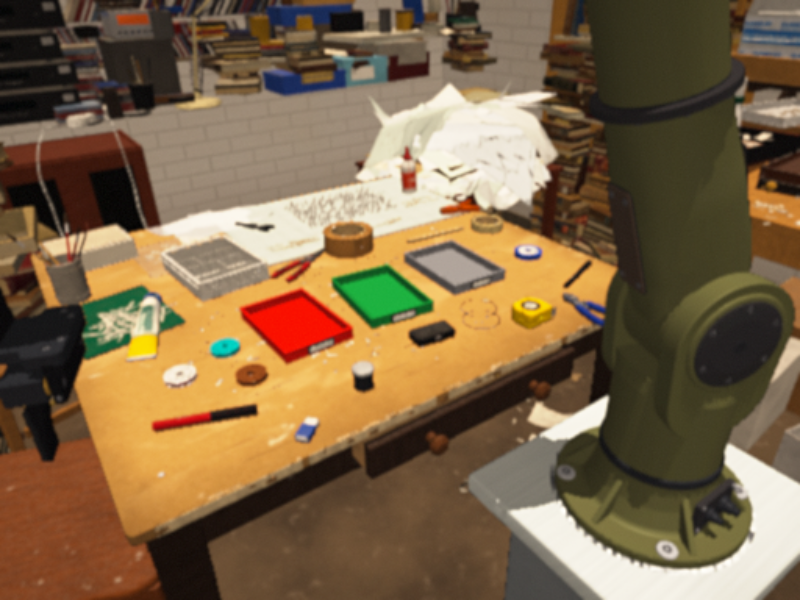

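The top view (800-px scale) shows the trays red (300,262), green (395,260) and grey (495,250). The blue reel is at (591,269), the red pen at (187,348), the black pen at (597,341), the case at (394,350), the tub at (305,378) and the measure at (490,378).

Three things could be taken for the red reel: white (188,281), turquoise (233,262) and brown (236,314). I choose the white one. The blue-handled pliers (547,400) and the eraser (243,403) are not part of the job.

```bash
cat >> h.py <<'E'
def proj(uv,z,cam,P=None):
    """pixels -> world xy on plane z"""
    K,c=pose(cam) if P is None else P
    if isinstance(c,dict): Rm=R.from_euler("xyz",c["orientation"],degrees=True).as_matrix(); p=np.array(c["position"])
    else: Rm=c[:3,:3]; p=c[:3,3]
    uv=np.atleast_2d(uv).astype(float); r=np.c_[uv,np.ones(len(uv))]@np.linalg.inv(K).T; r[:,1:]*=-1
    r=r@Rm.T; s=(z-p[2])/r[:,2]; return (p+r*s[:,None])[:,:2]
def rect(mask,z,cam,P=None):
    n,l,st,ce=cv2.connectedComponentsWithStats(mask.astype(np.uint8)); k=1+np.argmax(st[1:,4])
    v,u=np.nonzero(l==k); w=proj(np.c_[u,v],z,cam,P)
    (x,y),(a,b),t=cv2.minAreaRect((w*1000).astype(np.float32))
    if b>a: a,b,t=b,a,t+90
    return np.round([x,y,a,b,(t+90)%180-90],1)   # mm, long-axis angle
def delta(x,y,z,yaw=None):
    """tool-frame shift (and turn) to a world target from now; z m, yaw deg of tool x"""
    o=env.get_obs(); Rm=R.from_euler("xyz",o["tool_rot"],degrees=True).as_matrix()
    d=Rm.T@(np.array([x,y,z])-o["tool_pos"]); t=0
    if yaw is not None: t=(-(yaw-o["tool_rot"][2])+90)%180-90
    return np.round(d,4),round(np.radians(t),3),round(t,1)
E
python3 - <<'E'
from h import *
f=np.load("t0.npz"); a,d=f["a"],f["d"]; h=cv2.cvtColor(a,cv2.COLOR_RGB2HSV).astype(int); I=a.astype(int)
H,S,V=h[...,0],h[...,1],h[...,2]
def win(m,u,v,r=45):
    o=np.zeros_like(m); o[v-r:v+r,u-r:u+r]=m[v-r:v+r,u-r:u+r]; return o
red=((H<5)|(H>172))&(S>180)&(V>120)
print("red",rect(win(red,191,167),.024,"top")); print("green",rect(win((H>45)&(H<75)&(S>120),253,166),.024,"top"))
print("grey",rect(win((S<40)&(V>70)&(V<180),317,160),.024,"top"))
print("blue",rect(win((H>100)&(H<130)&(S>100)|(S<60)&(V>150),378,172,20),.01,"top"))
print("white",rect(win((S<70)&(V>150),120,180,14),.009,"top"))
print("dark pen",rect(win(V<70,382,218,30),.01,"top"))
print("red pen",rect(win((V<60)|red,120,222,30),.01,"top"))
print("case",rect(win(V<75,252,224,20),.018,"top"))
print("measure",rect(win((H>20)&(H<32)&(S>180)&(V>150),314,242,22),.031,"top"))
print("tub",rect(win((S<60)&(V>80),195,242,13),.037,"top"))
c=cv2.resize(a[150:250,85:185],(600,600),interpolation=2); save("c1",c)
E
```

```text
red [606.9 178.1 189.5 130.4   1.4]
green [604.8  -4.7 190.6 129.8  -6.6]
grey [ 620.6 -198.3  193.2  128.5   -2.2]
blue [ 580.7 -384.2   60.6   57.9   88.8]
white [5.758e+02 3.966e+02 4.600e+01 4.540e+01 3.000e-01]
dark pen [ 443.5 -387.8  133.8   12.5  -71.1]
red pen [446.4 396.  144.2  14.5  69.4]
case [432.7  -1.   75.6  40.3  83.6]
measure [ 378.  -152.4    2.9    0.    -1.8]
tub [383.1 169.8  29.4  29.1  88.8]
```

View pics/c1.png

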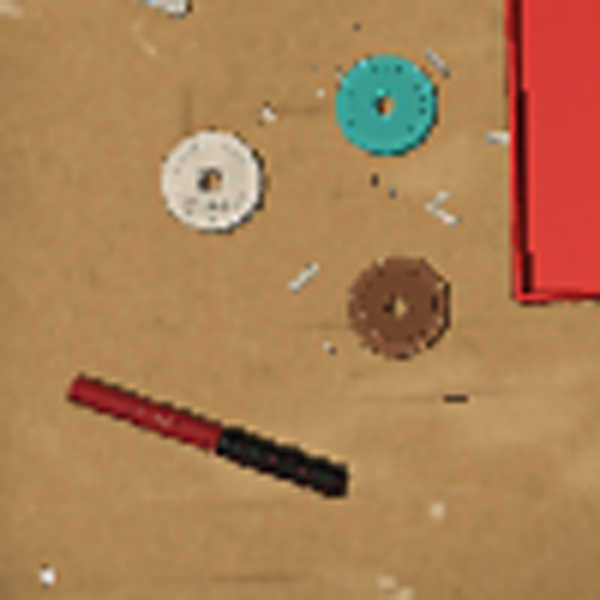

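The crop confirms the white-flanged reel at crop (212,181); turquoise (385,105) and brown (400,305) are look-alikes. I'll start with the red pen.

```bash
python3 -c "
from h import *
print(delta(.446,.396,.12,69.4))"
```

```text
(array([-0.2874, -0.1275,  0.089 ]), np.float64(-1.553), np.float64(-89.0))
```

Call:
{"fn": "move_arm", "kwargs": {"steps": [[[-0.287,-0.127,0.088],1.588],[[-0.287,-0.127,0.088],1.588],[[-0.287,-0.127,0.088],1.588],[[-0.287,-0.127,0.088],1.588],[[-0.287,-0.127,0.088],1.588],[[-0.287,-0.127,0.088],1.588],[[-0.287,-0.127,0.088],1.588],[[-0.287,-0.127,0.088],1.588],[[-0.287,-0.127,0.088],1.588],[[-0.287,-0.127,0.088],1.588],[[-0.287,-0.127,0.088],1.588],[[-0.287,-0.127,0.088],1.588]], "hand": -1, "squeeze": 20}}

```text
time_s: 2.1
tool_pos: [0.4457, 0.3966, 0.121]
tool_rot: [-180.0, -0.0, 69.5]
force: [-0.2, 0.6, -1.5]
grip_width: 0.087
```

```bash
python3 -c "
from h import *
P=pose('wrist'); a,d=env.read_camera('wrist'); save('w1',a)
for r in env.cut_out('wrist','red_felt_pen_mid'): print(r['conf'],r['uv'],rect(r['region'],.012,'wrist',P))
o=env.get_obs();print(o['time_s'],o['tool_pos'],o['tool_rot'],o['qpos']); print(delta(.446,.396,.012,69.4))"
```

```text
0.61 [251.7, 180.0] [447.9 397.7 145.4  15.4  69.2]
2.2 [0.44576454 0.39654377 0.12099388] [ 1.79997605e+02 -5.06105254e-03  6.94571756e+01] [-57.85510563  15.34575555  16.03079064  98.00151464  -4.54445644
  67.28160538 -61.15298545]
(array([-0.0004,  0.0004,  0.109 ]), np.float64(0.001), np.float64(0.1))
```

View pics/w1.png

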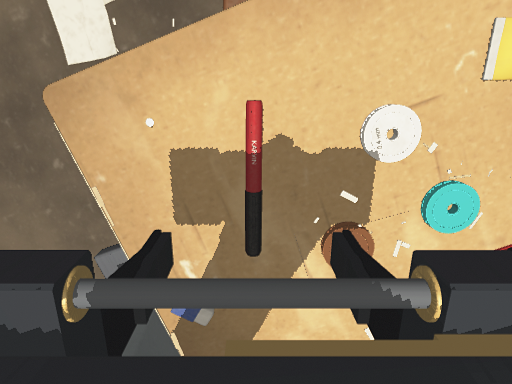

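The wrist view shows the red pen at (253,178), lined up between the jaws and agreeing with the top view to 2 mm.

Call:
{"fn": "move_arm", "kwargs": {"steps": [[[0,0.0,0.06],0],[[0,0.0,0.09],0],[[0,0.0,0.109],0],[[0,0.0,0.109],0],[[0,0,0.109],0]]}}

```text
time_s: 2.82
tool_pos: [0.4468, 0.3975, 0.0135]
tool_rot: [179.9, -0.1, 69.4]
force: [0.3, -0.2, 0.4]
grip_width: 0.0871
```

Call:
{"fn": "move_arm", "kwargs": {"steps": [[[0,0,0],0],[[0,0,0],0],[[0,0,0],0],[[0,0,0],0],[[0,0,0],0],[[0,0,-0.03],0],[[0,0,-0.09],0],[[0,0,-0.09],0],[[0,0,-0.09],0]], "hand": 1, "squeeze": 20}}

```text
time_s: 3.95
tool_pos: [0.4455, 0.3965, 0.1019]
tool_rot: [-180.0, -0.0, 69.4]
force: [-0.2, -0.8, 0.7]
grip_width: 0.0054
```

```bash
python3 -c "
from h import *
print(delta(.608,.023,.10,-6.6)); print(delta(.608,.023,.016,-6.6))"
```

```text
(array([-0.2926,  0.2833,  0.0018]), np.float64(1.327), np.float64(76.0))
(array([-0.2926,  0.2833,  0.0858]), np.float64(1.327), np.float64(76.0))
```

```bash
python3 -c "
from h import *
a,d=env.read_camera('wrist'); save('w2',a); o=env.get_obs(); print(o['grip_width'],o['time_s'])"
```

```text
0.0034280952084119647 4.0
```

View pics/w2.png

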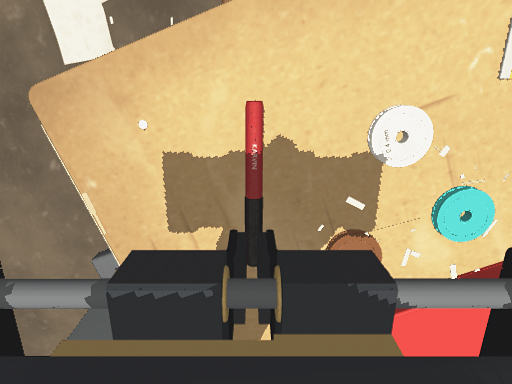

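The pen is still on the bench at (254,170): the fingers close at about 75 mm/s, so the lift began before they had shut. I'll retry from a smaller opening and hold longer.

Call:
{"fn": "move_arm", "kwargs": {"steps": [[[0,0,0],0],[[0,0,0],0],[[0,0,0],0],[[0,0,0],0],[[0,0,0],0],[[0,0,0.05],0],[[0,0.0,0.08],0],[[0,0,0.091],0],[[0,0,0.091],0],[[0,0,0.091],0]], "hand": -0.1}}

```text
time_s: 5.25
tool_pos: [0.4468, 0.3975, 0.0126]
tool_rot: [179.9, -0.2, 69.4]
force: [0.6, 0.7, 0.4]
grip_width: 0.048
```

Call:
{"fn": "move_arm", "kwargs": {"steps": [[[0,0,0],0],[[0,0,0],0],[[0,0,0],0],[[0,0,0],0],[[0,0,0],0],[[0,0,0],0],[[0,0,0],0]], "hand": 1, "squeeze": 20}}

```text
time_s: 6.12
tool_pos: [0.4457, 0.3966, 0.011]
tool_rot: [180.0, -0.0, 69.4]
force: [0.2, -0.9, 0.5]
grip_width: 0.0005
```

```bash
python3 -c "
from h import *
a,d=env.read_camera('wrist'); b,_=env.read_camera('scene'); save('w3',np.hstack([cv2.resize(a,(400,300)),cv2.resize(b[170:270,30:180],(400,300),interpolation=2)])); o=env.get_obs(); print(o['grip_width'],o['time_s'])"
```

```text
0.0004331999852860431 6.225
```

View pics/w3.png

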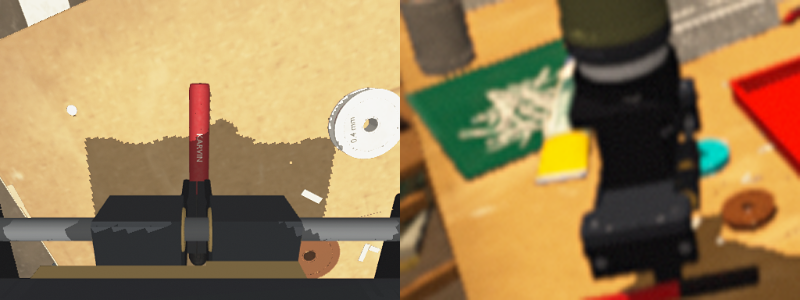

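```bash
cat >> h.py <<'E'
def pts(u,v,dd,P):
    K,c=P
    if isinstance(c,dict): M=np.eye(4); M[:3,:3]=R.from_euler("xyz",c["orientation"],degrees=True).as_matrix(); M[:3,3]=c["position"]
    else: M=c
    r=np.c_[u,v,np.ones(len(u))]@np.linalg.inv(K).T; r[:,1:]*=-1
    return (r*dd[:,None])@M[:3,:3].T+M[:3,3]
E
python3 -c "
from h import *
P=pose('wrist'); a,d=env.read_camera('wrist'); h=cv2.cvtColor(a,cv2.COLOR_RGB2HSV).astype(int)
m=((h[...,0]<6)|(h[...,0]>172))&(h[...,1]>150)&(h[...,2]>80); m[:,300:]=0; m[300:]=0
v,u=np.nonzero(m&(d>0)); w=pts(u,v,d[v,u],P); print(len(u),np.percentile(w,[2,50,98],axis=0).round(4)); print(rect(m,.012,'wrist',P))
m2=(d>0); 
b,e=env.read_camera('scene'); P2=pose('scene'); 
v,u=np.mgrid[250:275,90:180].reshape(2,-1); k=e[v,u]>0; u,v=u[k],v[k]
h=cv2.cvtColor(b,cv2.COLOR_RGB2HSV).astype(int)
w=pts(u,v,e[v,u],P2); s=(h[v,u,2]<70)&(w[:,2]<.06); print(np.c_[w[s].round(3)][::12]); 
save('s4',cv2.resize(b[225:300,80:180],(800,600),interpolation=2))"
```

```text
2858 [[0.4463 0.4029 0.0089]
 [0.4631 0.4391 0.0132]
 [0.4765 0.4651 0.0151]]
[461.1 433.3  69.5  13.8  69.3]
[[ 0.497  0.367 -0.001]
 [ 0.439  0.405  0.037]
 [ 0.429  0.351  0.018]
 [ 0.44   0.405  0.034]
 [ 0.434  0.365  0.019]
 [ 0.423  0.342  0.014]
 [ 0.437  0.398  0.03 ]
 [ 0.436  0.369  0.016]
 [ 0.424  0.347  0.013]
 [ 0.438  0.403  0.028]
 [ 0.443  0.377  0.012]
 [ 0.426  0.355  0.013]
 [ 0.418  0.331  0.007]
 [ 0.435  0.377  0.015]
 [ 0.422  0.355  0.013]
 [ 0.441  0.387  0.013]
 [ 0.428  0.364  0.01 ]
 [ 0.439  0.39   0.013]
 [ 0.429  0.367  0.008]
 [ 0.436  0.38   0.008]
 [ 0.436  0.385  0.007]]
```

View pics/s4.png

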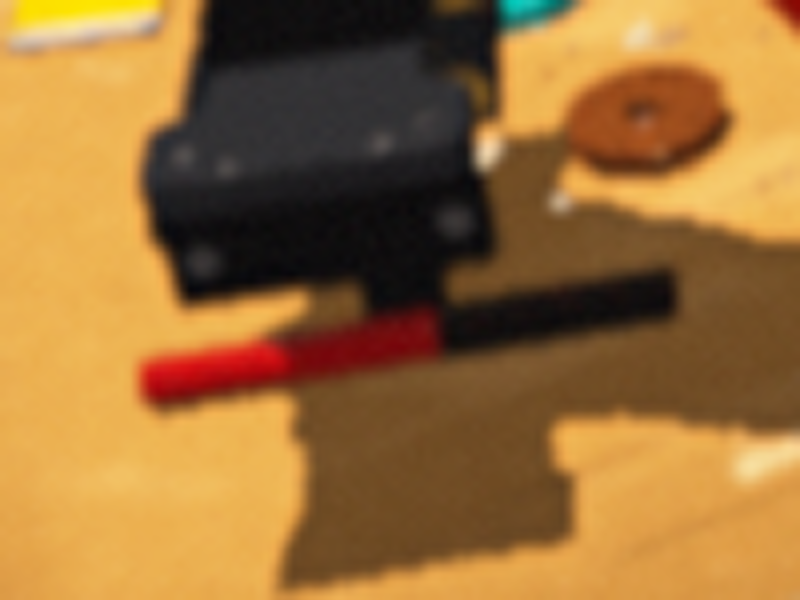

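The pen has not moved, and in the scene view the closed fingers end behind or above it rather than straddling it. I'll measure the fingertips in the tool frame.

```bash
python3 -c "
from h import *
c=env.calibration('wrist'); K=np.array(c['intrinsics']); P=(K,np.array(c['mount']))
a,d=env.read_camera('wrist'); v,u=np.mgrid[0:384,0:512].reshape(2,-1); k=d[v,u]>0; u,v=u[k],v[k]; w=pts(u,v,d[v,u],P)
V=a[v,u].max(1)
for r in range(215,345,6):
    s=(v==r)&(abs(u-253)<25); print(r,[tuple((w[s][i]*1000).round().astype(int)) for i in range(0,s.sum(),8)])
P2=pose('scene'); b,e=env.read_camera('scene'); 
for r in range(254,270):
    uu=np.arange(122,138,3); print(r,[tuple((x*1000).round().astype(int)) for x in pts(uu,np.full(len(uu),r),e[r,uu],P2)])
"
```

```text
215 [(np.int64(10), np.int64(-14), np.int64(11)), (np.int64(10), np.int64(-9), np.int64(12)), (np.int64(15), np.int64(-4), np.int64(-1)), (np.int64(16), np.int64(1), np.int64(-4)), (np.int64(15), np.int64(6), np.int64(-2)), (np.int64(10), np.int64(11), np.int64(12))]
221 [(np.int64(6), np.int64(-14), np.int64(12)), (np.int64(6), np.int64(-9), np.int64(11)), (np.int64(11), np.int64(-4), np.int64(0)), (np.int64(12), np.int64(1), np.int64(-3)), (np.int64(12), np.int64(5), np.int64(-4)), (np.int64(6), np.int64(11), np.int64(12))]
227 [(np.int64(3), np.int64(-14), np.int64(10)), (np.int64(2), np.int64(-9), np.int64(11)), (np.int64(8), np.int64(-4), np.int64(-2)), (np.int64(9), np.int64(1), np.int64(-4)), (np.int64(8), np.int64(6), np.int64(-2)), (np.int64(2), np.int64(11), np.int64(12))]
233 [(np.int64(-2), np.int64(-14), np.int64(11)), (np.int64(12), np.int64(-8), np.int64(-18)), (np.int64(10), np.int64(-4), np.int64(-14)), (np.int64(10), np.int64(1), np.int64(-14)), (np.int64(11), np.int64(5), np.int64(-18)), (np.int64(-2), np.int64(11), np.int64(12)), (np.int64(-1), np.int64(16), np.in
[... 9416 characters left out ...]
64(12)), (np.int64(443), np.int64(398), np.int64(11)), (np.int64(438), np.int64(393), np.int64(12)), (np.int64(436), np.int64(387), np.int64(10))]
268 [(np.int64(451), np.int64(415), np.int64(12)), (np.int64(447), np.int64(410), np.int64(12)), (np.int64(445), np.int64(404), np.int64(10)), (np.int64(442), np.int64(398), np.int64(9)), (np.int64(438), np.int64(393), np.int64(9)), (np.int64(436), np.int64(387), np.int64(8))]
269 [(np.int64(449), np.int64(416), np.int64(10)), (np.int64(447), np.int64(410), np.int64(9)), (np.int64(444), np.int64(405), np.int64(9)), (np.int64(441), np.int64(399), np.int64(8)), (np.int64(440), np.int64(393), np.int64(6)), (np.int64(437), np.int64(387), np.int64(5))]
```

Depth shows the fingertips about 13 mm behind the TCP, not 8 mm ahead of it, so the tips are near z≈0.024 now. The scene view agrees (lowest finger point about 0.025). I'll descend about 20 mm further, gently, watching the force.

Call:
{"fn": "move_arm", "kwargs": {"steps": [[[0,0,0],0],[[0,0,0],0],[[0,0,0],0],[[0,0,0],0],[[0,0,0],0],[[0,0,0.006],0],[[0,0,0.012],0],[[0,0,0.016],0],[[0,0,0.019],0],[[0,0,0.019],0]], "hand": -0.1}}

```text
time_s: 7.68
tool_pos: [0.4456, 0.3964, -0.0083]
tool_rot: [-180.0, 0.0, 69.4]
force: [1.0, 0.7, 0.6]
grip_width: 0.0481
```

Call:
{"fn": "move_arm", "kwargs": {"steps": [[[0,0,0],0],[[0,0,0],0],[[0,0,0],0],[[0,0,0],0],[[0,0,0],0],[[0,0,0],0],[[0,0,0],0]], "hand": 1, "squeeze": 20}}

```text
time_s: 8.55
tool_pos: [0.4458, 0.3966, -0.0079]
tool_rot: [180.0, -0.0, 69.4]
force: [-0.3, 0.2, 1.7]
grip_width: 0.0148
```

Gripped, at 14.8 mm. Next I lift and carry it to the green tray, in the y=+28 mm lane.

Call:
{"fn": "move_arm", "kwargs": {"steps": [[[0,0,-0.05],0],[[0,0,-0.09],0],[[-0.292,0.283,-0.09],1.327],[[-0.292,0.283,-0.09],1.327],[[-0.292,0.283,-0.09],1.327],[[-0.292,0.283,-0.09],1.327],[[-0.292,0.283,-0.09],1.327],[[-0.292,0.283,-0.09],1.327],[[-0.292,0.283,-0.09],1.327],[[-0.292,0.283,-0.09],1.327],[[-0.292,0.283,-0.09],1.327],[[-0.292,0.283,-0.09],1.327],[[-0.292,0.283,-0.09],1.327]]}}

```text
time_s: 10.18
tool_pos: [0.6079, 0.0253, 0.0819]
tool_rot: [-180.0, 0.0, -6.4]
force: [-0.1, 0.3, 0.1]
grip_width: 0.0149
```

```bash
python3 -c "
from h import *
P=pose('wrist'); a,d=env.read_camera('wrist'); save('w5',a); print(env.get_obs()['grip_width'])
for r in env.cut_out('wrist','green_tray')[:1]: print(r['conf'],rect(r['region'],.024,'wrist',P))
print(delta(.608,.023,-.004,-6.6))"
```

```text
0.015119455143912459
0.61 [632.1  -6.3 140.3 131.8  -6. ]
(array([0.0002, 0.0017, 0.086 ]), np.float64(0.002), np.float64(0.1))
```

View pics/w5.png

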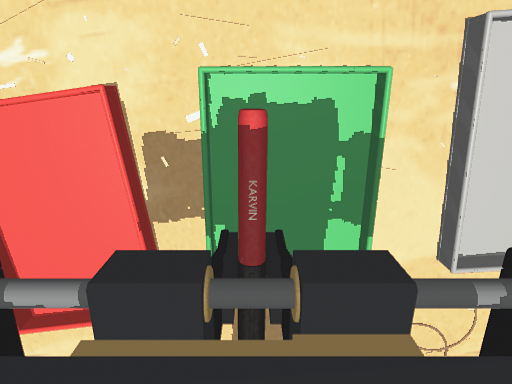

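The pen is held level over the green tray at (253,180), parallel to its walls. I'll lower it, open to about 30 mm and lift.

Call:
{"fn": "move_arm", "kwargs": {"steps": [[[0,0.002,0.05],0],[[0,0.002,0.075],0],[[0,0.002,0.083],0],[[0,0.002,0.086],0],[[0,0.002,0.086],0],[[0,0.002,0.086],0]]}}

```text
time_s: 11.02
tool_pos: [0.6088, 0.0218, -0.0029]
tool_rot: [-180.0, -0.1, -6.6]
force: [0.5, 0.6, -0.6]
grip_width: 0.0155
```

Call:
{"fn": "move_arm", "kwargs": {"steps": [[[0,0,0],0],[[0,0,0],0],[[0,0,0],0],[[0,0,-0.02],0],[[0,0,-0.07],0],[[0,0,-0.09],0],[[0,0,-0.09],0]], "hand": 0.3}}

```text
time_s: 11.9
tool_pos: [0.6094, 0.0219, 0.0884]
tool_rot: [-179.9, -0.2, -6.6]
force: [0.1, -0.9, -0.7]
grip_width: 0.0308
```

```bash
python3 -c "
from h import *
print(env.get_obs()['qpos']);print(delta(.4327,-.001,.07,-6.4),delta(.4327,-.001,-.009,83.6))"
```

```text
[-36.20558051  21.31009466  38.79181055  98.84131187 -14.66414776
  64.73779609 -89.66367357]
(array([-0.173 ,  0.0431,  0.0176]), np.float64(-0.003), np.float64(-0.2)) (array([-0.1733,  0.0432,  0.0966]), np.float64(1.567), np.float64(89.8))
```

Call:
{"fn": "move_arm", "kwargs": {"steps": [[[-0.173,0.043,0.0],-1.574],[[-0.173,0.043,0.0],-1.574],[[-0.173,0.043,0.0],-1.574],[[-0.173,0.043,0.0],-1.574],[[-0.173,0.043,0.0],-1.574],[[-0.173,0.043,0.0],-1.574],[[-0.173,0.043,0.0],-1.574],[[-0.173,0.043,0.0],-1.574],[[-0.173,0.043,0.0],-1.574],[[-0.173,0.043,0.0],-1.574],[[-0.173,0.043,0.0],-1.574]], "hand": -0.5}}

```text
time_s: 13.28
tool_pos: [0.4305, -0.0011, 0.0854]
tool_rot: [-179.9, 0.0, 83.5]
force: [0.5, -0.4, -0.9]
grip_width: 0.0654
```

```bash
python3 -c "
from h import *
P=pose('wrist'); a,d=env.read_camera('wrist'); save('w6',a); o=env.get_obs(); print(o['grip_width'],o['tool_pos'],o['tool_rot'],o['qpos'])
for r in env.cut_out('wrist','tool_case_mid'): print(r['conf'],r['uv'],rect(r['region'],.018,'wrist',P))
print(delta(.4327,-.001,-.009,83.6))"
```

```text
0.06520785393746131 [ 0.43067849 -0.00106928  0.08553666] [-1.79958141e+02  2.00722069e-02  8.35334250e+01] [-44.456828    -4.7746382   40.07419549 122.51464734   3.51812414
  61.23305746 -12.64444515]
0.75 [255.5, 192.0] [433.2   2.9  76.   41.1  83.5]
(array([0.0003, 0.0019, 0.0947]), np.float64(-0.001), np.float64(-0.1))
```

View pics/w6.png

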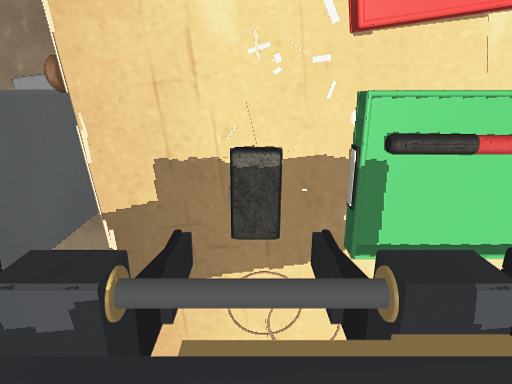

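The case at (256,192) is centred between the jaws, and the red pen lies in the green tray at (440,144).

Call:
{"fn": "move_arm", "kwargs": {"steps": [[[0.002,0.002,0.05],0],[[0.002,0.002,0.08],0],[[0.002,0.002,0.09],0],[[0.002,0.002,0.094],0],[[0.002,0.002,0.094],0]]}}

```text
time_s: 14.0
tool_pos: [0.4341, 0.0009, -0.0073]
tool_rot: [179.9, -0.0, 83.6]
force: [-0.3, 0.8, -0.1]
grip_width: 0.0652
```

Call:
{"fn": "move_arm", "kwargs": {"steps": [[[0,0,0],0],[[0,0,0],0],[[0,0,0],0],[[0,0,0],0],[[0,0,0],0],[[0,0,0],0],[[0,0,-0.03],0],[[0,0,-0.09],0],[[0,0,-0.09],0]], "hand": 1, "squeeze": 25}}

```text
time_s: 15.12
tool_pos: [0.4368, 0.0013, 0.0857]
tool_rot: [179.5, -0.3, 83.6]
force: [-0.0, -1.0, -1.4]
grip_width: 0.0395
```

```bash
python3 -c "
from h import *
print(env.get_obs()['grip_width'],delta(.607,.178,.08,91.4),delta(.607,.178,-.005,91.4))"
```

```text
0.03953319975547343 (array([0.1946, 0.1493, 0.0078]), np.float64(-0.136), np.float64(-7.8)) (array([0.1942, 0.1486, 0.0928]), np.float64(-0.136), np.float64(-7.8))
```

Call:
{"fn": "move_arm", "kwargs": {"steps": [[[0.194,0.149,0.0],-0.136],[[0.194,0.149,0.0],-0.136],[[0.194,0.149,0.0],-0.136],[[0.194,0.149,0.0],-0.136],[[0.194,0.149,0.0],-0.136],[[0.194,0.149,0.0],-0.136],[[0.194,0.149,0.05],-0.136],[[0.194,0.149,0.08],-0.136],[[0.194,0.149,0.088],-0.136],[[0.194,0.149,0.091],-0.136],[[0.194,0.149,0.091],-0.136],[[0.194,0.149,0.091],-0.136]]}}

```text
time_s: 16.62
tool_pos: [0.6013, 0.1747, -0.0056]
tool_rot: [-179.8, -0.1, 91.2]
force: [-9.1, -3.5, 18.9]
grip_width: 0.0397
```

Call:
{"fn": "move_arm", "kwargs": {"steps": [[[0,0,0],0],[[0,0,0],0],[[0,0,0],0],[[0,0,0],0],[[0,0,-0.02],0],[[0,0,-0.07],0],[[0,0,-0.09],0],[[0,0,-0.09],0]], "hand": -0.5}}

```text
time_s: 17.62
tool_pos: [0.6045, 0.1773, 0.0834]
tool_rot: [179.8, -0.1, 91.4]
force: [-0.4, -0.1, 0.0]
grip_width: 0.0653
```

```bash
python3 -c "
from h import *
print(env.get_obs()['grip_width'],env.get_obs()['qpos'],delta(.4435,-.3878,.085,-71.1))"
```

```text
0.06533610454831945 [-48.91904657  24.07910804  38.03685808  96.08465585 -16.15189871
  65.16507687  -5.13163959] (array([-0.5611, -0.1746, -0.0034]), np.float64(-0.306), np.float64(-17.5))
```

Call:
{"fn": "move_arm", "kwargs": {"steps": [[[-0.561,-0.175,0.0],-0.306],[[-0.561,-0.175,0.0],-0.306],[[-0.561,-0.175,0.0],-0.306],[[-0.561,-0.175,0.0],-0.306],[[-0.561,-0.175,0.0],-0.306],[[-0.561,-0.175,0.0],-0.306],[[-0.561,-0.175,0.0],-0.306],[[-0.561,-0.175,0.0],-0.306],[[-0.561,-0.175,0.0],-0.306],[[-0.561,-0.175,0.0],-0.306],[[-0.561,-0.175,0.0],-0.306],[[-0.561,-0.175,0.0],-0.306],[[-0.561,-0.175,0.0],-0.306]], "hand": -0.1}}

```text
time_s: 19.25
tool_pos: [0.4425, -0.3861, 0.0804]
tool_rot: [180.0, -0.1, 109.1]
force: [0.3, -0.7, 0.0]
grip_width: 0.0482
```

```bash
python3 -c "
from h import *
P=pose('wrist'); a,d=env.read_camera('wrist'); save('w7',a); o=env.get_obs(); print(o['grip_width'],o['tool_pos'],o['tool_rot'],o['qpos'])
for r in env.cut_out('wrist','black_felt_pen_mid'): print(r['conf'],r['uv'],rect(r['region'],.01,'wrist',P))
print(delta(.4435,-.3878,-.009,-71.1))"
```

```text
0.04816621729490046 [ 0.44254871 -0.38631188  0.08058195] [ 1.79976673e+02 -6.38112538e-02  1.09072411e+02] [ -2.31614926  21.89345914  49.62141685 102.45412499 -18.44499289
  64.20579717  72.52208334]
0.55 [249.8, 196.4] [ 442.8 -387.6  134.    11.7  -70.8]
(array([-0.0015,  0.0006,  0.0898]), np.float64(0.003), np.float64(0.2))
```

View pics/w7.png

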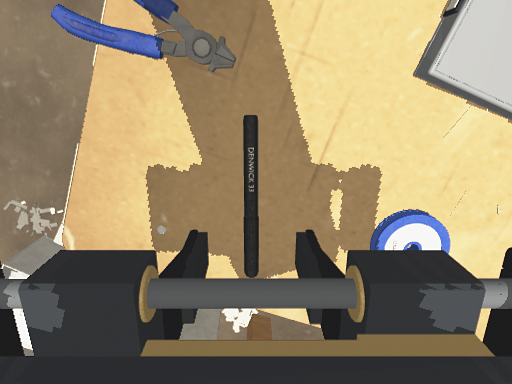

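The black pen at (250,196) is centred between the jaws, with the pliers well clear at (190,45). I'll grasp it with the TCP at z≈-0.010.

Call:
{"fn": "move_arm", "kwargs": {"steps": [[[-0.001,0,0.05],0],[[-0.001,0,0.075],0],[[-0.001,0,0.086],0],[[-0.001,0,0.09],0],[[-0.001,0,0.09],0]]}}

```text
time_s: 19.98
tool_pos: [0.4425, -0.3895, -0.0082]
tool_rot: [179.9, 0.1, 108.9]
force: [-0.1, 0.3, 0.8]
grip_width: 0.048
```

Call:
{"fn": "move_arm", "kwargs": {"steps": [[[0,0,0],0],[[0,0,0],0],[[0,0,0],0],[[0,0,0],0],[[0,0,0],0],[[0,0,0],0],[[0,0,-0.03],0],[[0,0,-0.09],0],[[0,0,-0.09],0]], "hand": 1, "squeeze": 20}}

```text
time_s: 21.1
tool_pos: [0.4443, -0.3919, 0.0854]
tool_rot: [179.7, 0.4, 108.9]
force: [0.1, 0.2, -0.2]
grip_width: 0.0107
```

```bash
python3 -c "
from h import *
print(env.get_obs()['grip_width'],delta(.6016,-.0325,.08,-6.6))"
```

```text
0.010670151251672973 (array([0.2892, 0.2652, 0.0049]), np.float64(-1.126), np.float64(-64.5))
```

Call:
{"fn": "move_arm", "kwargs": {"steps": [[[0.287,0.265,0.0],-1.126],[[0.287,0.265,0.0],-1.126],[[0.287,0.265,0.0],-1.126],[[0.287,0.265,0.0],-1.126],[[0.287,0.265,0.0],-1.126],[[0.287,0.265,0.0],-1.126],[[0.287,0.265,0.0],-1.126],[[0.287,0.265,0.0],-1.126],[[0.287,0.265,0.0],-1.126],[[0.287,0.265,0.0],-1.126],[[0.287,0.265,0.0],-1.126]]}}

```text
time_s: 22.48
tool_pos: [0.5993, -0.0332, 0.0811]
tool_rot: [-180.0, 0.0, 173.3]
force: [-0.2, -0.4, 0.4]
grip_width: 0.0106
```

```bash
python3 -c "
from h import *
P=pose('wrist'); a,d=env.read_camera('wrist'); save('w8',a); o=env.get_obs(); print(o['grip_width'],o['tool_pos'],o['tool_rot'],o['qpos'])
for r in env.cut_out('wrist','red_felt_pen_mid'): print(r['conf'],r['uv'],rect(r['region'],.012,'wrist',P))
print(delta(.6016,-.0325,-.004,-6.6))"
```

```text
0.010447677780690796 [ 0.59940452 -0.03274958  0.08111032] [1.79993268e+02 1.33917719e-02 1.73322665e+02] [-24.94353922  19.33561388  30.64917665 100.16481279 -10.8838559
  63.44177033  92.50140165]
0.66 [321.5, 178.4] [593.2  24.1 110.8  16.4  -6.9]
(array([-0.0021,  0.0002,  0.0851]), np.float64(-0.001), np.float64(-0.0))
```

View pics/w8.png

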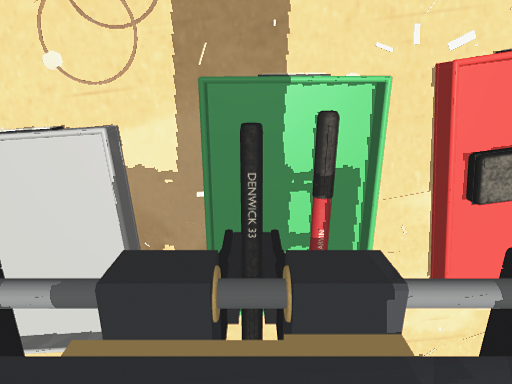

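The black pen is over its lane at (252,200), parallel to the red pen already in the tray at (325,170). Lowering and releasing.

Call:
{"fn": "move_arm", "kwargs": {"steps": [[[-0.002,0,0.05],0],[[-0.002,0,0.075],0],[[-0.002,0,0.082],0],[[-0.002,0,0.085],0],[[-0.002,0,0.085],0],[[-0.002,0,0.085],0]]}}

```text
time_s: 23.32
tool_pos: [0.6025, -0.032, -0.0029]
tool_rot: [180.0, 0.1, 173.4]
force: [-0.6, 0.6, 0.6]
grip_width: 0.011
```

Call:
{"fn": "move_arm", "kwargs": {"steps": [[[0,0,0],0],[[0,0,0],0],[[0,0,0],0],[[0,0,-0.02],0],[[0,0,-0.07],0],[[0,0,-0.09],0],[[0,0,-0.09],0],[[0,0,-0.09],0]], "hand": 0.3}}

```text
time_s: 24.32
tool_pos: [0.6006, -0.0318, 0.0849]
tool_rot: [-180.0, -0.1, 173.4]
force: [-0.2, 0.1, 0.1]
grip_width: 0.0301
```

```bash
python3 -c "
from h import *
print(env.get_obs()['grip_width'],delta(.5807,-.3842,.085,88))"
```

```text
0.030136006863437963 (array([-2.050e-02, -3.524e-01, -1.000e-04]), np.float64(1.491), np.float64(85.4))
```

Call:
{"fn": "move_arm", "kwargs": {"steps": [[[-0.02,-0.352,0.0],1.491],[[-0.02,-0.352,0.0],1.491],[[-0.02,-0.352,0.0],1.491],[[-0.02,-0.352,0.0],1.491],[[-0.02,-0.352,0.0],1.491],[[-0.02,-0.352,0.0],1.491],[[-0.02,-0.352,0.0],1.491],[[-0.02,-0.352,0.0],1.491],[[-0.02,-0.352,0.0],1.491],[[-0.02,-0.352,0.0],1.491],[[-0.02,-0.352,0.0],1.491],[[-0.02,-0.352,0.0],1.491]], "hand": -1}}

```text
time_s: 25.82
tool_pos: [0.5812, -0.3839, 0.086]
tool_rot: [180.0, -0.0, 88.0]
force: [-0.5, 0.4, 0.1]
grip_width: 0.087
```

```bash
python3 -c "
from h import *
P=pose('wrist'); a,d=env.read_camera('wrist'); save('w9',a); o=env.get_obs(); print(o['grip_width'],o['tool_pos'],o['tool_rot'],o['qpos'])
for r in env.cut_out('wrist','blue_reel_mid'): print(r['conf'],r['uv'],rect(r['region'],.01,'wrist',P))
h=cv2.cvtColor(a,cv2.COLOR_RGB2HSV); m=(h[...,0]>100)&(h[...,0]<130)&(h[...,1]>120)&(h[...,2]>60); print(rect(m,.01,'wrist',P))
print(delta(.5807,-.3842,-.010,88))"
```

```text
0.08702417608027017 [ 0.58116012 -0.3839201   0.08604889] [ 1.79981552e+02 -1.00826419e-02  8.80358140e+01] [ -3.29470499  36.59911653  50.4145285   85.44401796 -28.97673238
  71.63750499  48.78856024]
0.7 [250.5, 197.5] [ 581.4 -382.4   63.8   61.5  -74.7]
[ 582.  -382.1   62.6   60.8   88.1]
(array([-0.0003, -0.0005,  0.0961]), np.float64(0.0), np.float64(0.0))
```

View pics/w9.png

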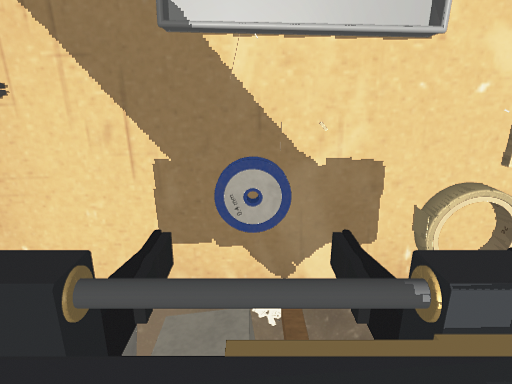

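The blue reel at (253,195) is centred. I'll grasp it.

Call:
{"fn": "move_arm", "kwargs": {"steps": [[[0.001,0,0.05],0],[[0.001,0,0.08],0],[[0.001,0,0.091],0],[[0.001,0,0.096],0],[[0.001,0,0.096],0]]}}

```text
time_s: 26.55
tool_pos: [0.5817, -0.3835, -0.009]
tool_rot: [179.9, 0.0, 88.0]
force: [0.3, -0.5, -0.0]
grip_width: 0.087
```

Call:
{"fn": "move_arm", "kwargs": {"steps": [[[0,0,0],0],[[0,0,0],0],[[0,0,0],0],[[0,0,0],0],[[0,0,0],0],[[0,0,0],0],[[0,0,0],0],[[0,0,-0.03],0],[[0,0,-0.09],0],[[0,0,-0.09],0],[[0,0,-0.09],0]], "hand": 1, "squeeze": 20}}

```text
time_s: 27.92
tool_pos: [0.581, -0.3826, 0.0794]
tool_rot: [-180.0, -0.0, 88.0]
force: [0.9, 0.5, -1.5]
grip_width: 0.0604
```

```bash
python3 -c "
from h import *
print(env.get_obs()['grip_width'],delta(.6206,-.1983,.085,88),delta(.6206,-.1983,-.006,88))"
```

```text
0.06041232376547078 (array([ 0.1856,  0.0332, -0.0055]), np.float64(0.0), np.float64(0.0)) (array([0.1855, 0.0332, 0.0855]), np.float64(0.0), np.float64(0.0))
```

Call:
{"fn": "move_arm", "kwargs": {"steps": [[[0.185,0.033,0.0],0],[[0.185,0.033,0.0],0],[[0.185,0.033,0.0],0],[[0.185,0.033,0.0],0],[[0.185,0.033,0.0],0],[[0.185,0.033,0.05],0],[[0.185,0.033,0.075],0],[[0.185,0.033,0.083],0],[[0.185,0.033,0.086],0],[[0.185,0.033,0.086],0],[[0.185,0.033,0.086],0]]}}

```text
time_s: 29.3
tool_pos: [0.6214, -0.1997, -0.0049]
tool_rot: [179.9, 0.0, 88.0]
force: [-0.6, -0.4, 0.1]
grip_width: 0.0605
```

Call:
{"fn": "move_arm", "kwargs": {"steps": [[[0,0,0],0],[[0,0,0],0],[[0,0,0],0],[[0,0,0],0],[[0,0,-0.02],0],[[0,0,-0.07],0],[[0,0,-0.1],0],[[0,0,-0.1],0],[[0,0,-0.1],0]], "hand": -1}}

```text
time_s: 30.42
tool_pos: [0.6205, -0.199, 0.0942]
tool_rot: [180.0, -0.0, 88.0]
force: [-0.2, -0.8, -0.3]
grip_width: 0.087
```

```bash
python3 -c "
from h import *
P=pose('wrist'); a,d=env.read_camera('wrist'); o=env.get_obs(); print(o['grip_width'],o['tool_pos'],o['tool_rot'])
h=cv2.cvtColor(a,cv2.COLOR_RGB2HSV); m=(h[...,0]>100)&(h[...,0]<130)&(h[...,1]>120)&(h[...,2]>60); m[250:]=0; print(rect(m,.0145,'wrist',P))
v,u=np.nonzero(m&(d>0)); w=pts(u,v,d[v,u],P); print(np.percentile(w,[2,50,98],axis=0).round(4))
print(delta(.5758,.3966,.085,88))"
```

```text
0.08720106606769745 [ 0.62007744 -0.19878243  0.09339661] [-1.79937958e+02 -3.63706750e-02  8.80029555e+01]
[ 621.  -197.9   62.6   60.7   88.1]
[[ 0.5923 -0.2276  0.0037]
 [ 0.621  -0.1953  0.0144]
 [ 0.6495 -0.1696  0.0158]]
(array([ 0.5935, -0.065 ,  0.0088]), np.float64(0.0), np.float64(0.0))
```

The blue reel lies flat in the grey tray at (0.621, -0.198), top near 0.0145. Now the white reel.

Call:
{"fn": "move_arm", "kwargs": {"steps": [[[0.594,-0.065,0.0],0],[[0.594,-0.065,0.0],0],[[0.594,-0.065,0.0],0],[[0.594,-0.065,0.0],0],[[0.594,-0.065,0.0],0],[[0.594,-0.065,0.0],0],[[0.594,-0.065,0.0],0],[[0.594,-0.065,0.0],0],[[0.594,-0.065,0.008],0],[[0.594,-0.065,0.008],0],[[0.594,-0.065,0.008],0],[[0.594,-0.065,0.008],0],[[0.594,-0.065,0.008],0],[[0.594,-0.065,0.008],0]]}}

```text
time_s: 32.22
tool_pos: [0.577, 0.3952, 0.0862]
tool_rot: [180.0, -0.0, 87.9]
force: [0.0, 0.3, 0.7]
grip_width: 0.0869
```

```bash
python3 -c "
from h import *
P=pose('wrist'); a,d=env.read_camera('wrist'); save('w10',a); o=env.get_obs(); print(o['grip_width'],o['tool_pos'],o['tool_rot'],o['qpos'])
for r in env.cut_out('wrist','red_reel_mid'): print(r['conf'],r['uv'],rect(r['region'],.009,'wrist',P))
print(delta(.5758,.3966,-.010,88))"
```

```text
0.08707661735652039 [0.57688236 0.39560957 0.08627692] [ 1.79989930e+02 -1.86638057e-02  8.78947437e+01] [-68.19385245  35.13487463  45.64452107  84.8405854  -25.82899012
  70.88694353 -21.39189455]
0.88 [183.3, 308.8] [5.108e+02 2.846e+02 4.020e+01 1.490e+01 5.000e-01]
0.86 [245.4, 186.7] [576.2 397.9  50.9  47.8  88. ]
0.77 [294.1, 271.3] [613.2 329.2  44.8  20.6  -2. ]
(array([ 0.0006, -0.001 ,  0.0963]), np.float64(-0.001), np.float64(-0.1))
```

View pics/w10.png

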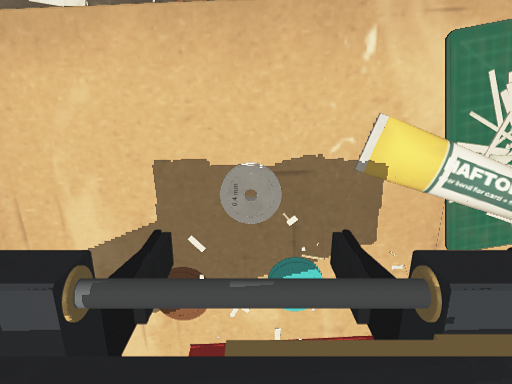

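The white reel at (250,193) is centred, with brown (180,300) and turquoise (296,272) clear of the jaws. I'll grasp it.

Call:
{"fn": "move_arm", "kwargs": {"steps": [[[0.001,-0.001,0.05],0],[[0.001,-0.001,0.08],0],[[0.001,-0.001,0.091],0],[[0.001,-0.001,0.096],0],[[0.001,-0.001,0.096],0]]}}

```text
time_s: 32.95
tool_pos: [0.5763, 0.398, -0.0089]
tool_rot: [179.9, -0.1, 88.0]
force: [0.7, -0.5, 0.0]
grip_width: 0.0871
```

Call:
{"fn": "move_arm", "kwargs": {"steps": [[[0,0,0],0],[[0,0,0],0],[[0,0,0],0],[[0,0,0],0],[[0,0,0],0],[[0,0,0],0],[[0,0,0],0],[[0,0,0],0],[[0,0,-0.03],0],[[0,0,-0.09],0],[[0,0,-0.1],0],[[0,0,-0.1],0]], "hand": 1, "squeeze": 20}}

```text
time_s: 34.45
tool_pos: [0.5757, 0.398, 0.0906]
tool_rot: [180.0, -0.1, 88.0]
force: [-0.6, 0.4, -0.7]
grip_width: 0.0484
```

```bash
python3 -c "
from h import *
P=pose('wrist'); a,d=env.read_camera('wrist'); print(env.get_obs()['tool_pos'],env.get_obs()['grip_width'],delta(.621,-.198,.085,88))"
```

```text
[0.57476998 0.39759257 0.08900202] 0.04825523966101231 (array([-0.5936,  0.067 ,  0.0042]), np.float64(0.0), np.float64(0.0))
```

Call:
{"fn": "move_arm", "kwargs": {"steps": [[[-0.593,0.067,0.0],0],[[-0.593,0.067,0.0],0],[[-0.593,0.067,0.0],0],[[-0.593,0.067,0.0],0],[[-0.593,0.067,0.0],0],[[-0.593,0.067,0.0],0],[[-0.593,0.067,0.0],0],[[-0.593,0.067,0.0],0],[[-0.593,0.067,0.0],0],[[-0.593,0.067,0.0],0],[[-0.593,0.067,0.03],0],[[-0.593,0.067,0.03],0],[[-0.593,0.067,0.03],0]]}}

```text
time_s: 36.12
tool_pos: [0.6215, -0.1963, 0.0594]
tool_rot: [-179.9, -0.0, 88.1]
force: [0.1, -0.4, -0.5]
grip_width: 0.0487
```

```bash
python3 -c "
from h import *
P=pose('wrist'); a,d=env.read_camera('wrist'); save('w11',a); o=env.get_obs(); print(o['tool_pos'],o['tool_rot'],o['grip_width'],delta(.621,-.198,.006,88))"
```

```text
[ 0.62199116 -0.19645065  0.06010963] [-1.79997975e+02 -6.38411167e-03  8.80700210e+01] 0.04853179829412365 (array([-0.0016, -0.0009,  0.0541]), np.float64(0.001), np.float64(0.1))
```

View pics/w11.png

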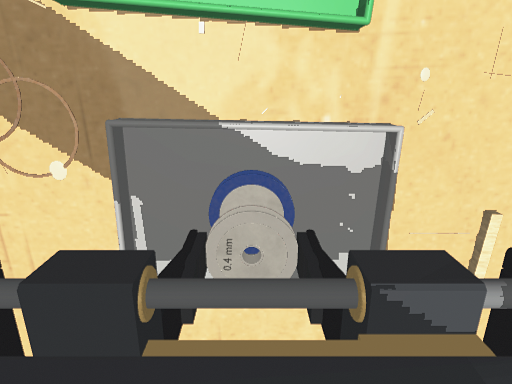

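The white reel is held level at (252,245) above the blue one at (252,210), in line with it. Lowering onto it.

Call:
{"fn": "move_arm", "kwargs": {"steps": [[[-0.001,-0.001,0.03],0],[[-0.001,-0.001,0.045],0],[[-0.001,-0.001,0.051],0],[[-0.001,-0.001,0.054],0],[[-0.001,-0.001,0.054],0],[[-0.001,-0.001,0.054],0]]}}

```text
time_s: 36.92
tool_pos: [0.6211, -0.1984, 0.0066]
tool_rot: [179.9, 0.0, 88.0]
force: [0.3, -0.2, 0.0]
grip_width: 0.0485
```

Call:
{"fn": "move_arm", "kwargs": {"steps": [[[0,0,0],0],[[0,0,0],0],[[0,0,0],0],[[0,0,0],0],[[0,0,-0.02],0],[[0,0,-0.07],0],[[-0.05,0,-0.12],0],[[-0.1,0,-0.15],0],[[-0.1,0,-0.2],0],[[-0.1,0,-0.2],0],[[-0.1,0,-0.2],0]], "hand": -1}}

```text
time_s: 38.3
tool_pos: [0.6172, -0.2978, 0.2065]
tool_rot: [180.0, -0.0, 88.0]
force: [-0.7, 0.3, -0.4]
grip_width: 0.087
```

```bash
python3 -c "
from h import *
P=pose('wrist'); a,d=env.read_camera('wrist'); save('w12',a); o=env.get_obs(); print(o['tool_pos'],o['grip_width'])
h=cv2.cvtColor(a,cv2.COLOR_RGB2HSV); m=(h[...,0]>100)&(h[...,0]<130)&(h[...,1]>120)&(h[...,2]>60); m[255:]=0; print('blue',rect(m,.0145,'wrist',P))
for r in env.cut_out('wrist','red_reel_mid')[:2]:
    v,u=np.nonzero(r['region']&(d>0)); w=pts(u,v,d[v,u],P); print('red',r['conf'],r['uv'],rect(r['region'],.024,'wrist',P),np.percentile(w[:,2],[5,50,95]))
t,e=env.read_camera('top'); T=pose('top'); save('t12',cv2.resize(t[120:270,90:420],(800,364),interpolation=2))
for q,z in(('red_felt_pen_mid',.014),('black_felt_pen_mid',.012),('tool_case_mid',.021)):
    for r in env.cut_out('top',q)[:2]:
        v,u=np.nonzero(r['region']&(e>0)); w=pts(u,v,e[v,u],T); print(q,round(r['conf'],2),r['uv'],rect(r['region'],z,'top'),np.percentile(w[:,2],[5,50,95]).round(4))
"
```

```text
[ 0.61702091 -0.29713517  0.20545427] 0.08702946447066705
blue [ 620.5 -199.4   60.6   60.4   88.1]
red 0.66 [247.0, 72.3] [ 620.5 -198.6   49.2   48.5   88.1] [0.02310557 0.02459276 0.02596906]
red_felt_pen_mid 0.57 [247.5, 162.8] [610.2  20.7 144.7  16.2  -6.7] [0.0091 0.0172 0.023 ]
black_felt_pen_mid 0.69 [264.3, 168.0] [601.7 -33.2 134.9  14.2  -5. ] [0.0028 0.0138 0.0192]
tool_case_mid 0.67 [193.1, 167.8] [599.8 171.4  75.4  39.4  88.8] [0.0131 0.0212 0.0267]
```

View pics/w12.png

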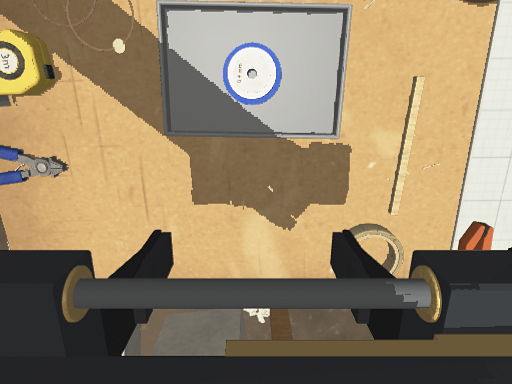

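View pics/t12.png

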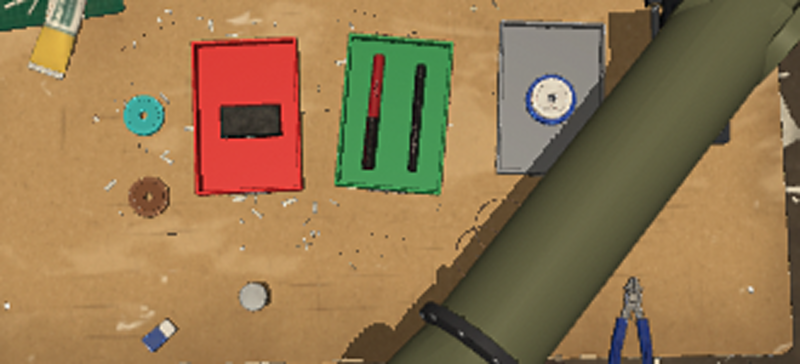

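The wrist view shows the white reel concentric on the blue one at (252,74). The top crop shows both pens side by side in the green tray at (373,110) and (417,118), and the case flat in the red tray at (251,120). The tub is in place at (254,295).

```bash
python3 -c "
from h import *
print(env.sign_off())"
```

```text
the job is handed in; nothing more can be done
None
```

The job is done and handed in at about 38 s on the robot's clock, and everything is released.

Last checks before hand-in:

| Item | Result |
|---|---|
| Reels | Stacked in the grey tray, centres about 1 mm apart, blue reel near the tray's middle. Top at 24.6 mm, which fits lying flat. |
| Felt pens | On the green tray's floor in separate lanes, within about 2° of its length and 6 mm of its middle lengthwise. |
| Tool case | On the red tray's floor, about 10 mm from its middle. Top near 21 mm, as lying flat should give. |
| Tub | Looked unmoved in the last top picture. |
| Tape measure | Stood upright in the last wrist picture, but the arm hid it from the top camera, so I did not re-measure its place. The gripper did not go near it. |

**Disagreement with the interface text:** depth readings put the fingertips about 13 mm behind the TCP, not 8 mm ahead of it. The first red pen grasp closed too slowly and the second closed above the pen. I then gripped everything about 20 mm lower.

**Contact:** while setting the tool case down, the wrist force read about 21 N; the limit is 120 N.

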